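# Return the loose tools to their foam drawer inserts

### The arm

A 6-joint arm with a two-finger parallel gripper is mounted at the origin on the work surface; the furniture and walls round the work are solid. World frame = base frame: x ahead of the robot, y to its left, z up, the work surface at z = 0. Lengths are in m, angles in rad, forces in N, time in s.
With the tool pointing down it reaches from about 0.25 to 0.775 m from the base axis. Payload 4 kg.
Tool frame: the origin (TCP) lies at the very end of the fingers, on their centre line; the grasp point (between the pads) lies 19 mm behind it (bot.pinch_z is the z of the grasp point in the tool frame, in m); z points along the fingers, y is the line along which they close (so a half turn about z gives the same grasp; the last joint's range is limited). The gripper opens to 94 mm and grips with 3 to 60 N. Pads are 16 mm wide; open, the fingers measure 119 mm over their backs; the gripper's body (75 mm by 177 mm) begins 78 mm behind the grasp point.
Start: joints at [-1.205, 0.087, 1.371, -0, 1.684, -0.103], TCP at [0.248, -0.491, 0.206] pointing down, gripper open.
Joint ranges: [-3.1, 3.1], [-0.76, 2.03], [0.27, 2.55], [-1.08, 4.22], [0.17, 2.65], [-2.57, 2.57]. Speed limits (rad/s): [2.79, 2.79, 3.14, 3.14, 3.14, 3.14].

### API

Orientations are given as a unit quaternion [x, y, z, w].
In Python, from bench import bot gives the robot as it stands. The module is installed in compiled form; this text tells all that it offers. Calls block until the motion is done:
- bot.reach(position, orientation): joint-space move of the TCP to a pose.
- bot.move_linear(position, attitude=None, v=0.15): straight line of the TCP; attitude=None keeps the orientation; v is the mean speed in m/s.
- bot.movej(angles): joint-space move.
- bot.ungrasp() and bot.grasp(effort=None): open the fingers fully, or close them until they stop; effort is the grip in N (None keeps the last).
- bot.hold(seconds).
- bot.solve_ik(position, orientation): joint angles nearest the present ones, or None.
- bot.observe(): the state.
- bot.camera(name): name is "scene" or "top"; returns a dict with "image" (420x560x3 uint8, red, green, blue), "fx", "fy", "cx", "cy" (pixels), "distortion" ([k1, k2, p1, p2, k3] as OpenCV has them; the pictures are not rectified), "cam_to_world" (4x4, takes a point from camera to world coordinates). Camera axes: x right, y up, looking along -z (the intrinsics and any distortion apply to the point x, -y, -z); pixel columns grow to the right and rows downward; lengths in m; the calibration is good to about 2 mm. A picture is of the moment at which its call begins. There is no depth.
A pose or a line that the arm cannot do raises bot.IKError and nothing moves.
- bot.job_done(): hands the job in; it is judged then, once.
Trained networks look in the newest picture that a camera, given by its name, has taken for a name from the list of things; names that differ only in an ending like _2 or _b are one class to them, and where a whole thing is asked for, a point or a joint stands for the part that bears it (a point fixed in the world has none). Each returns a list of dicts, best first, with "confidence" (0 to 1); they miss things now and then, are a little off and sometimes report something else, mostly with a low value. They report only what shows in the picture. A call takes as long as a camera call. They do not tell look-alikes from the thing itself.
- bot.search_frame(camera, label): "centre" ([x, y, z] in m, in world coordinates, good to about 4 mm: the middle of the surface that is visible of it).
The state is a dict: "time": time; "joint_positions": joint angles; "joint_vel": joint speeds; "joint_torque": joint torques, N m; "tcp_pos": TCP position; "orientation": TCP orientation; "force": force on the tool from outside, world axes, zero at the start; "wrist_torque": the same for the moment, N m; "gripper_width": opening from 0.0 (shut) to 1.0 (fully open); "grip_force": force on a finger pad.
Only numpy, scipy, OpenCV 4.12 (cv2) and the standard library are available. Lean on these libraries where they do the work, as an engineer would, in place of code of your own. Each camera call takes 0.05 s, during which the arm holds its last target. There are 200 camera calls.

### The job

The foam inserts of a tool drawer are out on the bench, to be filled before they go back. Put each of the three loose tools (the red pliers, the longer blue side cutters and the orange spring clamp) into the empty insert cut to its own outline, flat and fully down on the yellow floor, with its jaws at the jaw end of the outline. Leave them lying still, with nothing in the gripper.

Things in the scene. Friction and masses are not known exactly. Their poses are not given: they have to be found in the camera images.
- red_pliers: Pointed pliers with red handles and long, slim grey jaws, the shorter and slimmer of the two pliers, closed and rigid, lying flat, 47 x 145 x 13 mm, 0.13 kg. Origin: centre of the underside; y along the tool towards the jaw tips, z up. At y = -10 mm it is 34 mm wide over both handles (48 mm at y = -40, 28 mm at y = 0, 16 mm along the jaws); centre of mass at y = -10 mm.
- side_cutter: Side cutters with long blue handles and a short, broad grey head, the longer of the two pliers, closed and rigid, lying flat, 47 x 170 x 13 mm, 0.22 kg. Origin: centre of the underside; y along the tool towards the cutting head, z up. At y = -10 mm it is 47 mm wide over both handles (44 mm at y = 0, 17 mm at y = 39, 32 mm over the head at y = 59); centre of mass at y = 8 mm.
- spring_clamp: Orange spring clamp, closed and rigid here (does not open), lying on its side, 71 x 139 x 28 mm, 0.11 kg. Origin: centre of the underside; y along the clamp from the spread handles (72 mm wide at y = -70) towards the jaws, z up. Its waist at y = 9 mm is 27 mm wide, 32 mm at y = 0; centre of mass at y = 4 mm.
- red_pliers_insert: Fixed foam block, charcoal over yellow, 76 x 178 x 24 mm. Origin: centre of underside; y along its length, z up. Cut-out and finger channel (y = -25 to 25 mm, open at both sides) go down to the yellow floor at z = 8 mm. Outline of the red pliers, 160 mm long: handles (64 mm wide) at -y, tapering point at +y. Tool home: axes along these, origin 8 mm above this one; about 8 mm play all round.
- side_cutter_insert: Fixed foam block, charcoal over yellow, 76 x 202 x 24 mm. Origin: centre of underside; y along its length, z up. Cut-out and finger channel (y = -25 to 25 mm, open at both sides) go down to the yellow floor at z = 8 mm. Outline of the side cutters, 186 mm long: handles (64 mm wide) at -y, neck and broad head at +y. Tool home: axes along these, origin 8 mm above this one; about 8 mm play all round.
- clamp_insert: Fixed foam block, charcoal over yellow, 100 x 176 x 24 mm. Origin: centre of underside; y along its length, z up. Cut-out and finger channel (y = -25 to 25 mm, open at both sides) go down to the yellow floor at z = 8 mm. Outline of the clamp, 156 mm long: spread handles (88 mm wide) at -y, a waist, jaws at +y. Tool home: axes along these, origin 8 mm above this one; about 8 mm play all round.
Not all that is in view belongs to the job. There is more than one size of the spring_clamp; the job needs the larger.

How it is judged:
By the outcome, as a careful person would: the job done as asked, in the order asked, and still so for the second after the job is handed in, with the robot touching nothing.
It also fails if it takes over 83 s, if anything falls off the work surface, if the arm or the gripper's body presses on something with over 40 N, if the wrist force passes 120 N, or if a joint passes its speed limit or range.

## Working session

There is one attempt and no reset: what is moved stays moved. The work goes in short steps, each a Python script; the robot and the scene stay as the last script left them, time stands still between calls to the robot, and variables do not carry over. Pictures are saved under pics/ and viewed, at most 14 in all, crops included, and the job is handed in when it is done.

```bash
mkdir -p pics; python3 - <<'E'
from bench import bot
import cv2,numpy as np
for n in ("scene","top"):
    c=bot.camera(n); cv2.imwrite(f"pics/{n}0.png",cv2.resize(c["image"][:,:,::-1],None,fx=1.4,fy=1.4,interpolation=cv2.INTER_CUBIC))
    print(n,c["fx"],c["fy"],c["cx"],c["cy"],c["distortion"]);print(np.round(c["cam_to_world"],3))
    for l in ("red_pliers","side_cutter","spring_clamp","red_pliers_insert","side_cutter_insert","clamp_insert"):
        print(l,[(np.round(d["centre"],3).tolist(),round(d["confidence"],2)) for d in bot.search_frame(n,l)])
print(bot.observe(),bot.pinch_z)
E
```

```text
scene 418.47780570167566 418.47780570167566 281.68279523215347 216.0201587897694 [0.00556191 0.         0.         0.         0.        ]
[[ 0.64   0.315 -0.701 -0.097]
 [-0.768  0.23  -0.598 -0.81 ]
 [-0.027  0.921  0.389  0.38 ]
 [ 0.     0.     0.     1.   ]]
red_pliers [([0.413, -0.424, 0.012], 0.83)]
side_cutter [([0.534, -0.412, 0.01], 0.58)]
spring_clamp [([0.316, -0.332, 0.013], 0.64), ([0.313, -0.19, 0.011], 0.61)]
red_pliers_insert []
side_cutter_insert [([0.577, -0.211, 0.013], 0.62)]
clamp_insert [([0.459, -0.236, 0.01], 0.77)]
top 545.2911910497936 545.2911910497936 272.43384505376105 209.2623128016218 [-0.00192087  0.          0.          0.          0.        ]
[[ 0.000e+00  9.900e-01 -1.380e-01  3.320e-01]
 [-1.000e+00 -1.000e-03 -1.200e-02 -2.900e-01]
 [-1.200e-02  1.380e-01  9.900e-01  1.244e+00]
 [ 0.000e+00  0.000e+00  0.000e+00  1.000e+00]]
red_pliers []
side_cutter [([0.553, -0.409, 0.009], 0.72), ([0.422, -0.422, 0.012], 0.31)]
spring_clamp [([0.336, -0.325, 0.024], 0.85), ([0.312, -0.188, 0.018], 0.55)]
red_pliers_insert [([0.68, -0.141, 0.007], 0.93)]
side_cutter_insert [([0.58, -0.203, 0.009], 0.72)]
clamp_insert [([0.466, -0.231, 0.008], 0.64)]
{'time': 0.7, 'joint_positions': array([-1.20508842e+00,  8.71998148e-02,  1.37068253e+00, -9.06372143e-06,
        1.68357679e+00, -1.03126274e-01]), 'joint_vel': array([ 8.03862388e-04, -8.04807932e-04,  8.52198432e-04, -2.24747135e-03,
       -1.16590919e-05,  2.88682520e-04]), 'joint_torque': array([-1.10940720e-03, -3.39906943e+01, -3.02520454e+01,  7.15293246e-02,
        2.33650877e-02,  1.02416507e-05]), 'tcp_pos': array([ 0.24850766, -0.49069372,  0.20551486]), 'orientation': array([9.72650019e-01, 2.32275563e-01, 4.27597617e-06, 6.67783008e-05]), 'force': array([-0.29535038, -0.73745786,  0.74135907]), 'wrist_torque': array([ 0.01717669, -0.04379499, -0.01791244]), 'grip_force': 0.0, 'gripper_width': 0.9970228196379267} -0.0188
```

View pics/scene0.png

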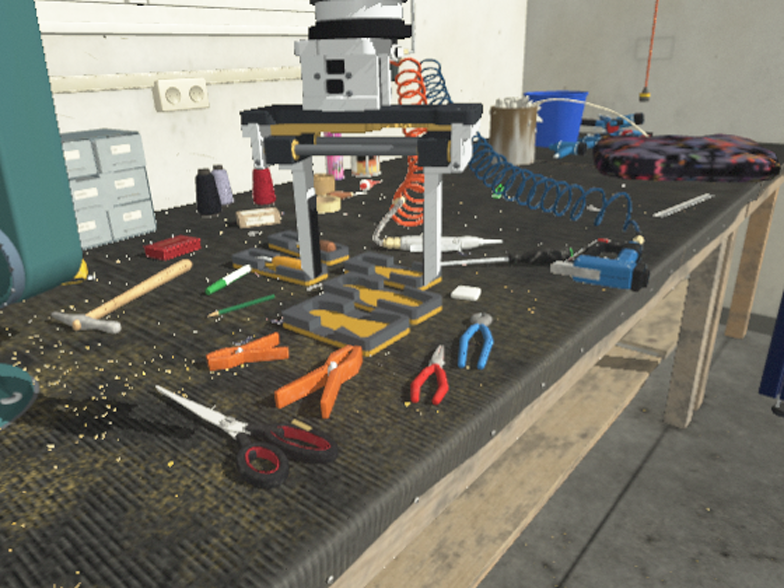

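View pics/top0.png

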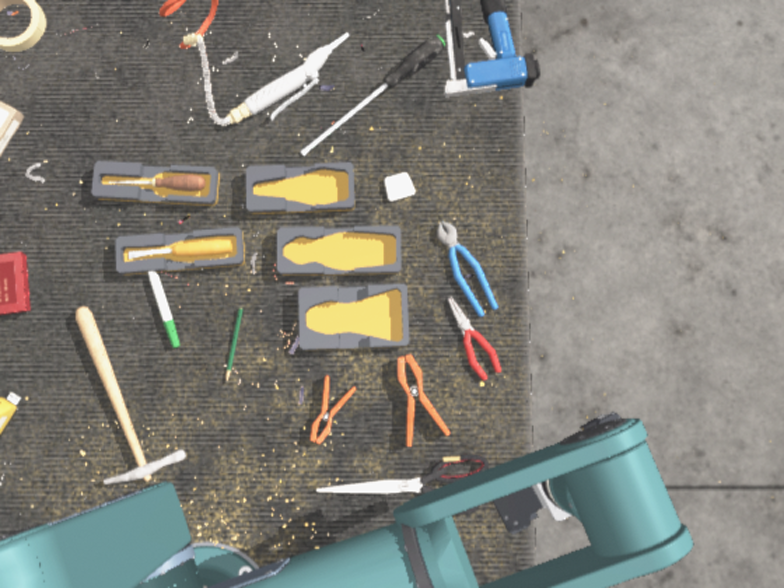

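The inserts with empty yellow cut-outs in the top picture (800-px scale) are red (300,187), cutter (340,250) and clamp (353,318), all with their jaw ends to the left. The tools are the cutter (head 447,232), the pliers (tip 452,300) and the larger clamp (jaws 405,360; the handles spread at the bottom). The smaller clamp at (328,410) is a decoy. Next I'll rectify metric views.

```bash
cat > h.py <<'E'
import numpy as np,cv2
from bench import bot
def KD(c): return np.array([[c["fx"],0,c["cx"]],[0,c["fy"],c["cy"]],[0,0,1.]]),np.array(c["distortion"])
F=np.diag([1,-1,-1.])
def proj(c,P):
    P=np.atleast_2d(P).astype(float); T=c["cam_to_world"]; R=F@T[:3,:3].T
    K,D=KD(c); return cv2.projectPoints(P,cv2.Rodrigues(R)[0],-R@T[:3,3],K,D)[0][:,0]
def ray(c,px):
    K,D=KD(c); u=cv2.undistortPoints(np.float64([[px]]),K,D)[0,0]; T=c["cam_to_world"]
    return T[:3,3],T[:3,:3]@(F@[u[0],u[1],1])
def onplane(c,px,z):
    o,d=ray(c,px); return o+d*(z-o[2])/d[2]
def rect(c,x0,x1,y0,y1,z,s):  # s px per m; col -> -y, row -> -x
    nx,ny=int((x1-x0)*s),int((y1-y0)*s)
    X,Y=np.meshgrid(x1-np.arange(nx)/s,y1-np.arange(ny)/s,indexing="ij")
    m=proj(c,np.stack([X,Y,X*0+z],-1).reshape(-1,3)).reshape(nx,ny,2).astype(np.float32)
    return cv2.remap(c["image"][:,:,::-1].copy(),m,None,cv2.INTER_CUBIC)
def grid(im,x1,y1,s,step=.05):
    for k in range(-40,40):
        v=k*step; r=int((x1-v)*s); q=int((y1-v)*s)
        if 0<=r<im.shape[0]: cv2.line(im,(0,r),(8,r),(255,255,255),1);cv2.putText(im,f"{v:.2f}",(10,r+4),0,.35,(255,255,255))
        if 0<=q<im.shape[1]: cv2.line(im,(q,0),(q,8),(255,255,255),1);cv2.putText(im,f"{v:.2f}",(q-12,20),0,.35,(255,255,255))
    return im
E
python3 - <<'E'
from h import *
t=bot.camera("top"); s=bot.camera("scene"); np.save("t.npy",t,allow_pickle=True); np.save("s.npy",s,allow_pickle=True)
cv2.imwrite("pics/ins.png",grid(rect(t,.42,.72,-.30,-.05,.024,2000),.72,-.05,2000))
cv2.imwrite("pics/tools.png",grid(rect(t,.27,.63,-.49,-.28,.013,1650),.63,-.28,1650))
# colour masks, top
hsv=cv2.cvtColor(t["image"],cv2.COLOR_RGB2HSV)
hs=cv2.cvtColor(s["image"],cv2.COLOR_RGB2HSV)
for n,(a,b),p,z in (("red",(172,4),(.42,-.42),.013),("blue",(98,112),(.54,-.41),.013),("orange",(5,14),(.336,-.325),.028)):
    for nm,c,H in (("top",t,hsv),("scene",s,hs)):
        h=H[...,0]; m=((h>=a)|(h<=b) if a>b else (h>=a)&(h<=b))&(H[...,1]>140)&(H[...,2]>70)
        q=proj(c,[*p,.01])[0]; v,u=np.nonzero(m); k=np.hypot(u-q[0],v-q[1])<55; u,v=u[k],v[k]
        W=np.array([onplane(c,(i,j),z)[:2] for i,j in zip(u,v)])
        r=cv2.minAreaRect(W.astype(np.float32)*1000)
        print(n,nm,len(W),"mean",W.mean(0).round(4),"rect c,size,ang",np.round(r[0],1),np.round(r[1],1),round(r[2],1))
E
```

```text
red top 257 mean [ 0.4066 -0.4333] rect c,size,ang [ 406.4 -434.7] [81.3 45. ] 17.4
red scene 402 mean [ 0.3962 -0.4409] rect c,size,ang [ 397.2 -439.3] [92. 45.] 38.4Traceback (most recent call last):
  File "<stdin>", line 13, in <module>
cv2.error: OpenCV(4.12.0) /io/opencv/modules/imgproc/src/convhull.cpp:143: error: (-215:Assertion failed) total >= 0 && (depth == CV_32F || depth == CV_32S) in function 'convexHull'
```

View pics/ins.png

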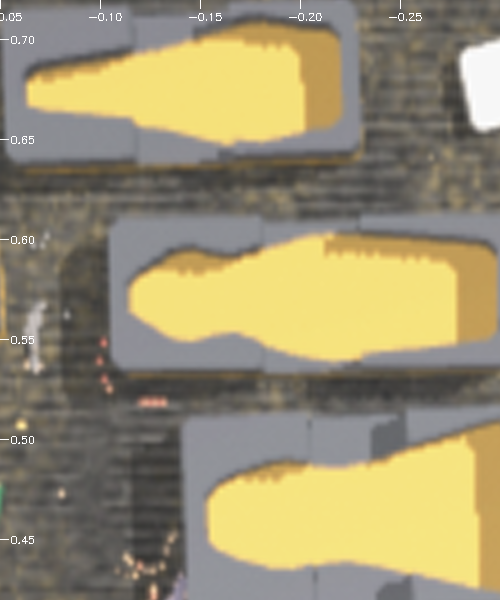

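View pics/tools.png

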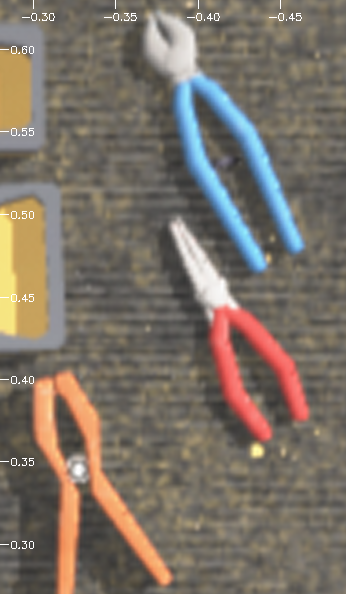

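```bash
cat >> h.py <<'E'
from scipy.optimize import minimize
def symfit(m,x1,y1,s,ang0):
    """mask in rectified frame -> centre xy, yaw of tool axis(about z, from +x), length, width: mirror symmetry"""
    r,q=np.nonzero(m); X,Y=x1-r/s,y1-q/s; P=np.stack([X,Y],1); mu=P.mean(0)
    D=cv2.GaussianBlur(m.astype(np.float32),(0,0),2)
    def cost(p):
        n=np.array([-np.sin(p[0]),np.cos(p[0])]); d=(P-mu)@n-p[1]/100; M=P-2*d[:,None]*n
        mm=np.stack([(y1-M[:,1])*s,(x1-M[:,0])*s],-1).astype(np.float32)[None]
        return -cv2.remap(D,mm,None,cv2.INTER_LINEAR).mean()
    b=min((minimize(cost,[ang0+a,0],method="Nelder-Mead",options=dict(initial_simplex=[[ang0+a,0],[ang0+a+.05,0],[ang0+a,.4]])) for a in(-.12,0,.12)),key=lambda b:b.fun)
    a,o=b.x; e=np.array([np.cos(a),np.sin(a)]); n=np.array([-e[1],e[0]])
    l=(P-mu)@e; w=(P-mu)@n-o/100
    return mu+n*o/100+e*(l.max()+l.min())/2,np.degrees(a),np.ptp(l)*1e3,np.ptp(w)*1e3,-b.fun
def comp(m,x1,y1,s,p):
    k,L=cv2.connectedComponents(m.astype(np.uint8)); r,q=int((x1-p[0])*s),int((y1-p[1])*s)
    w=L[max(r-15,0):r+15,max(q-15,0):q+15]; w=w[w>0]; return L==np.bincount(w).argmax()
E
python3 - <<'E'
from h import *
t=np.load("t.npy",allow_pickle=True).item(); sc=np.load("s.npy",allow_pickle=True).item()
s=1000;x1,y1=.75,-.03
vis={}
for n,p,a,z in (("pl",(.42,-.42),.48,.010),("cu",(.54,-.41),.49,.010),("cl",(.336,-.325),.1,.024),("pl_in",(.69,-.23),1.57,.024),("cu_in",(.58,-.30),1.57,.024),("cl_in",(.44,-.32),1.57,.024)):
    im=rect(t,.25,x1,-.52,y1,z,s); H=cv2.cvtColor(im,cv2.COLOR_BGR2HSV); h,S,V=cv2.split(H)
    if "_in" in n: m=((im[...,0].astype(int)>=im[...,2]-2)&(V>95))
    elif n=="cl": m=(h<16)&(S>120)&(V>90)
    else: m=(S>130)&(V>70)&((h<8)|(h>170)|((h>95)&(h<115)))|((S<70)&(V>125))
    m=cv2.morphologyEx(m.astype(np.uint8),cv2.MORPH_CLOSE,np.ones((3,3)))
    if "_in" in n:
        m=cv2.morphologyEx(m,cv2.MORPH_OPEN,np.ones((3,3)))
        try:
            m=comp(m,x1,y1,s,{"pl_in":(.645,-.2),"cu_in":(.54,-.25),"cl_in":(.43,-.30)}[n])
            c=max(cv2.findContours(m.astype(np.uint8),0,2)[0],key=len); hull=cv2.convexHull(c); R=cv2.minAreaRect(hull)
            print(n,"centre",x1-R[0][1]/s,y1-R[0][0]/s,"size",np.round(R[1],1),"ang",round(R[2],2)); vis[n]=m
        except Exception as e: print(n,e)
    else:
        m=comp(m,x1,y1,s,p); vis[n]=m; print(n,*[np.round(v,4) for v in symfit(m,x1,y1,s,a)])
        c=np.argwhere(m)
v=np.zeros((500,490,3),np.uint8)
for i,m in enumerate(vis.values()): v[m]=[(0,0,255),(255,80,0),(0,160,255),(200,200,200),(0,255,0),(255,0,255)][i]
cv2.imwrite("pics/mask.png",grid(v,x1,y1,s))
cv2.imwrite("pics/sc.png",cv2.resize(sc["image"][158:298,180:364,::-1],None,fx=4.25,fy=4.25,interpolation=cv2.INTER_CUBIC))
E
```

```text
pl [ 0.4257 -0.4239] 27.785 165.0229 68.741 0.7869
cu [ 0.5295 -0.398 ] 25.2583 21.5015 3.7893 0.4316
cl [ 0.3348 -0.3301] 16.0734 139.3479 71.7097 0.8134
pl_in centre 0.6795354461669922 -0.1404217071533203 size [ 79.8 179.2] ang 87.8
cu_in centre 0.5746811523437501 -0.20533303833007813 size [ 79.5 202.6] ang 88.75
cl_in centre 0.462708740234375 -0.2220755615234375 size [107.4 192.8] ang 87.44
```

View pics/mask.png

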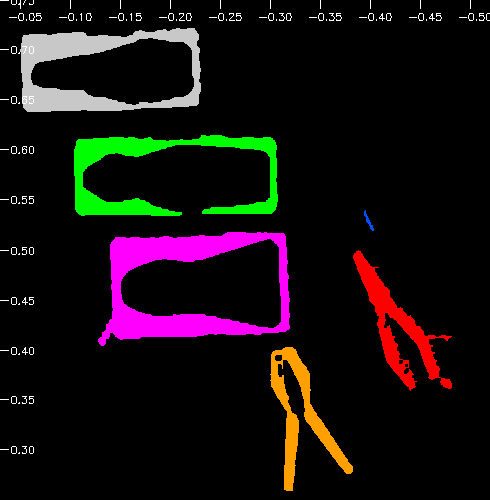

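View pics/sc.png

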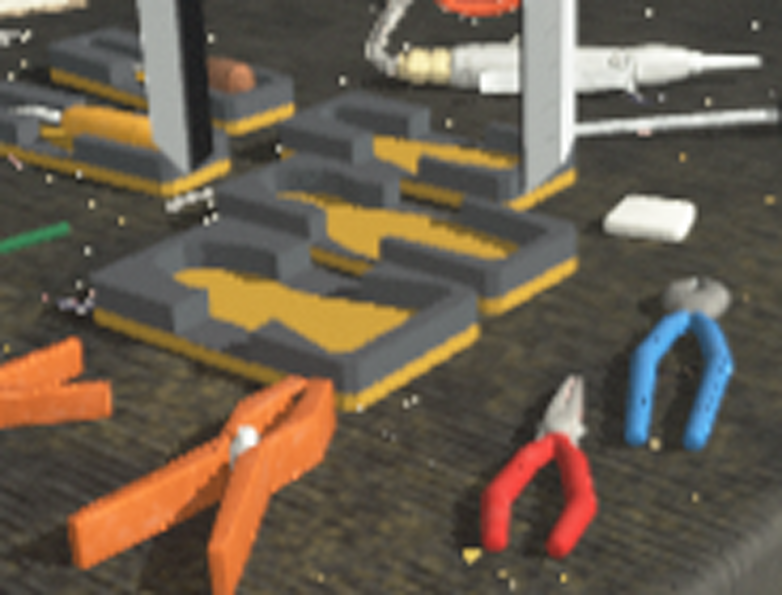

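Mask and scene views: the insert rectangles agree with the given sizes, and the clamp silhouette is 139 x 72 mm as stated, so it's the larger one. Pliers tip is at scene crop (574,378), clamp-insert rear corner at (478,298) and cutter-insert corner at (577,225). I'll triangulate these as a height check, then pick.

```bash
cat >> h.py <<'E'
from scipy.spatial.transform import Rotation as Ro
def quat(a,flip):  # a: yaw of tool axis from +x (deg); closing line perpendicular
    a=np.radians(a); y=np.array([-np.sin(a),np.cos(a),0])*flip; z=np.array([0,0,-1.])
    return Ro.from_matrix(np.stack([np.cross(y,z),y,z],1)).as_quat()
def along(c,a,d): return np.array([c[0]+d*np.cos(np.radians(a)),c[1]+d*np.sin(np.radians(a))])
J={"red_pliers":((.4337,-.4197),27.2,(.681,-.1405),92.2,-.010,.003),
   "side_cutter":((.546,-.4106),28.3,(.576,-.2055),91.3,-.010,.003),
   "spring_clamp":((.3348,-.3301),16.1,(.465,-.2295),92.0,.008,.004)}
def pose(n,place,flip):
    c,a,ci,ai,g,z=J[n]
    return (along(ci,ai,g),quat(ai,flip)) if place else (along(c,a,g),quat(a,flip))
def P(xy,z): return [*xy,z]
def choose(n):
    best=None
    for f in (1,-1):
        q=[bot.solve_ik(P(pose(n,k,f)[0],z),pose(n,k,f)[1]) for k in (0,1) for z in (.003+.008*k,.12)]
        if all(x is not None for x in q):
            m=max(abs(x[5]) for x in q)
            if best is None or m<best[0]: best=(m,f)
    return best[1]
def st(tag):
    o=bot.observe(); print(tag,"t %.1f"%o["time"],"tcp",o["tcp_pos"].round(4),"F",np.round(o["force"],1),"grip %.1f w %.3f"%(o["grip_force"],o["gripper_width"]))
def pick(n,effort=35):
    f=choose(n); xy,q=pose(n,0,f); z=J[n][5]
    bot.reach(P(xy,.12),q); bot.move_linear(P(xy,.03),v=.15); bot.move_linear(P(xy,z),v=.05); st("down")
    bot.grasp(effort); st("gripped"); bot.move_linear(P(xy,.12),v=.12); st("lifted"); return f
E
python3 - <<'E'
from h import *
t=np.load("t.npy",allow_pickle=True).item(); sc=np.load("s.npy",allow_pickle=True).item()
for n,w,px in (("plier tip",(.4967,-.3873,.013),(574,378)),("cl_in corner",(.517,-.318,.024),(478,298)),("cu_in corner",(.613,-.306,.024),(577,225)),("clamp jaw",(.4045,-.3242,.013),(332,378))):
    o,d=ray(t,proj(t,w)[0]); o2,d2=ray(sc,((px[0]+.5)/4.25+180-.5,(px[1]+.5)/4.25+158-.5))
    k=np.linalg.lstsq(np.stack([d,-d2],1),o2-o,rcond=None)[0]; A,B=o+k[0]*d,o2+k[1]*d2
    print(n,((A+B)/2).round(4),"gap",np.linalg.norm(A-B).round(4))
for n in J: print(n,choose(n))
pick("red_pliers")
E
```

```text
plier tip [ 0.4967 -0.3869  0.007 ] gap 0.0024
cl_in corner [ 0.5161 -0.3166  0.0213] gap 0.0039
cu_in corner [ 0.6122 -0.3053  0.025 ] gap 0.0017
clamp jaw [ 0.4032 -0.3233  0.0258] gap 0.0016
red_pliers -1
side_cutter -1
spring_clamp -1
down t 3.1 tcp [ 0.4248 -0.4242  0.0028] F [-0.2 -0.7 -0. ] grip 0.0 w 0.999
gripped t 4.1 tcp [ 0.4248 -0.4245  0.003 ] F [ 0.3 -0.   0.6] grip 33.9 w 0.359
lifted t 5.2 tcp [ 0.4243 -0.4237  0.1188] F [ 0.   0.3 -2.3] grip 34.0 w 0.358
```

Heights match (insert top about 23 mm, clamp about 26 mm, pliers tip about 7 mm), and the grip width of 33.7 mm agrees with y = -10. Place it.

```bash
cat >> h.py <<'E'
def place(n,f,dz=.0015):
    xy,q=pose(n,1,f); z=J[n][5]+.008+dz
    bot.reach(P(xy,.12),q); st("above"); bot.move_linear(P(xy,.045),v=.12); bot.move_linear(P(xy,z),v=.04); st("in")
    bot.ungrasp(); bot.hold(.2); st("open"); bot.move_linear(P(xy,.12),v=.12); st("away")
E
python3 - <<'E'
from h import *
place("red_pliers",-1)
pick("side_cutter")
E
```

```text
above t 6.6 tcp [ 0.6808 -0.152   0.12  ] F [-0.1  0.3 -0.9] grip 34.0 w 0.356
in t 8.3 tcp [ 0.6817 -0.1506  0.0128] F [-0.4  0.3 -1.4] grip 34.0 w 0.356
open t 9.6 tcp [ 0.6814 -0.1505  0.0125] F [ 0.4 -0.   0.3] grip 0.0 w 1.000
away t 10.6 tcp [ 0.6808 -0.1503  0.1186] F [ 0.1  0.8 -0.4] grip 0.0 w 1.000
down t 13.2 tcp [ 0.5371 -0.4153  0.0028] F [ 0.2  0.4 -0.3] grip 0.0 w 1.000
gripped t 14.0 tcp [ 0.5373 -0.4156  0.0031] F [-0.  -1.3 -0.6] grip 35.0 w 0.483
lifted t 15.2 tcp [ 0.5366 -0.4148  0.1185] F [-0.4 -0.5 -3.3] grip 35.0 w 0.476
```

Width reads 44.7 mm instead of 47, so the grip may be a few mm off along the tool. Looking while it's held.

```bash
python3 - <<'E'
from h import *
f=-1; xy,q=pose("side_cutter",1,f); bot.reach(P(xy,.12),q)
t=bot.camera("top"); np.save("t2.npy",t,allow_pickle=True)
st("")
a=rect(t,.40,.74,-.36,-.05,.125,1200); cv2.imwrite("pics/held.png",grid(np.hstack([a,rect(t,.55,.74,-.26,-.03,.02,1700)[:408]]) if 0 else a,.74,-.05,1200))
cv2.imwrite("pics/pl.png",grid(rect(t,.42,.74,-.33,-.03,.018,1800),.74,-.03,1800))
E
```

```text
t 16.0 tcp [ 0.576  -0.2167  0.1196] F [-0.6 -1.  -2.3] grip 35.0 w 0.477
```

View pics/held.png

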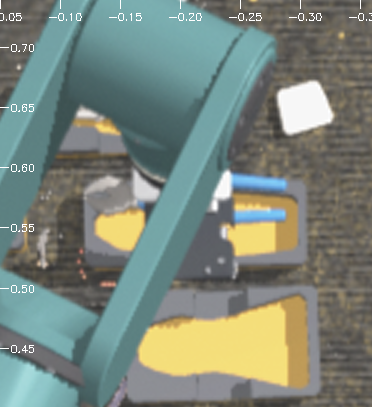

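View pics/pl.png

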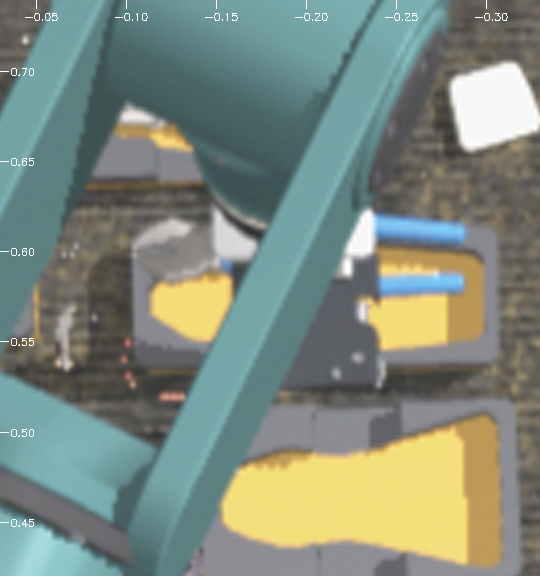

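Held cutter (picture held.png): head tip at column 84 (y≈-0.120), handle ends at column 286 (y≈-0.288). The centre is y≈-0.204, x≈0.576, on target, so the grasp is good. The pliers insert is hidden by the arm for now. Next I'll place the cutter and pick the clamp.

```bash
python3 - <<'E'
from h import *
place("side_cutter",-1)
pick("spring_clamp",30)
t=bot.camera("top")
cv2.imwrite("pics/mid.png",grid(rect(t,.42,.74,-.33,-.03,.018,1800),.74,-.03,1800))
E
```

```text
above t 16.3 tcp [ 0.576  -0.2167  0.1198] F [-1.3 -1.4 -1.2] grip 35.0 w 0.482
in t 18.0 tcp [ 0.5765 -0.2156  0.0128] F [-0.1  0.3 -2. ] grip 35.0 w 0.477
open t 19.1 tcp [ 0.5762 -0.2155  0.0125] F [0.2 0.  0.3] grip 0.0 w 1.000
away t 20.2 tcp [ 0.5756 -0.2152  0.1188] F [-0.4  0.  -0.4] grip 0.0 w 1.001
down t 22.6 tcp [ 0.3424 -0.3279  0.0038] F [ 0.6 -0.2  0.6] grip 0.0 w 1.000
gripped t 23.6 tcp [ 0.3426 -0.328   0.004 ] F [ 0.1 -0.5 -0.5] grip 27.3 w 0.310
lifted t 24.7 tcp [ 0.342  -0.3273  0.1189] F [ 0.1  0.1 -1.3] grip 27.2 w 0.310
```

View pics/mid.png

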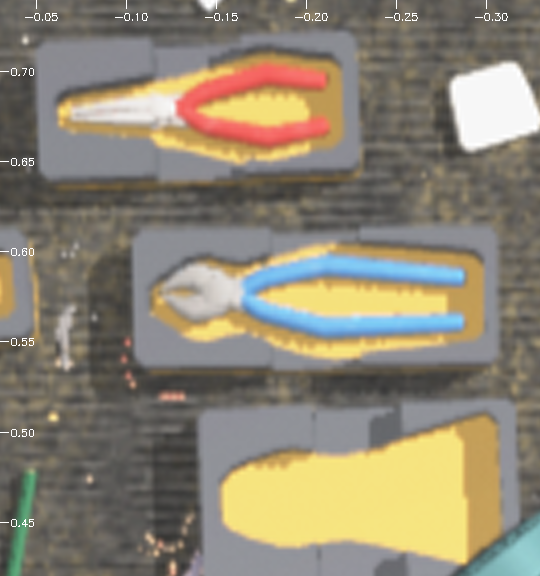

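Both pliers lie in their cut-outs with jaws at the jaw ends: pliers tip at (62,112), cutter head at (165,292). Now the clamp.

```bash
python3 - <<'E'
from h import *
place("spring_clamp",-1)
bot.movej([-1.205,.087,1.371,0,1.684,-.103]); bot.hold(.3)
t=bot.camera("top"); s=bot.camera("scene"); np.save("t3.npy",t,allow_pickle=True); st("")
cv2.imwrite("pics/end.png",grid(rect(t,.40,.74,-.33,-.03,.018,1700),.74,-.03,1700))
cv2.imwrite("pics/endsc.png",cv2.resize(s["image"][158:298,180:364,::-1],None,fx=4.25,fy=4.25,interpolation=cv2.INTER_CUBIC))
for n in J: print(n,[(np.round(d["centre"],3).tolist(),round(d["confidence"],2)) for d in bot.search_frame("scene",n)],[(np.round(d["centre"],3).tolist(),round(d["confidence"],2)) for d in bot.search_frame("top",n)])
E
```

```text
above t 25.7 tcp [ 0.4643 -0.2216  0.1194] F [-1.2 -0.8 -2. ] grip 27.2 w 0.307
in t 27.4 tcp [ 0.4649 -0.2217  0.0137] F [-0.1 -0.5 -0.9] grip 27.2 w 0.308
open t 28.7 tcp [ 0.4647 -0.2215  0.0135] F [ 0.3 -0.5  0.3] grip 0.0 w 0.995
away t 29.8 tcp [ 0.4642 -0.2212  0.119 ] F [-0.2  0.9  0.5] grip 0.0 w 1.001
 t 31.5 tcp [ 0.2489 -0.4901  0.2054] F [ 0.5 -1.4 -0.7] grip 0.0 w 0.999
red_pliers [([0.685, -0.15, 0.015], 0.65)] [([0.676, -0.153, 0.022], 0.85)]
side_cutter [([0.581, -0.204, 0.015], 0.61)] [([0.578, -0.203, 0.018], 0.67)]
spring_clamp [([0.311, -0.188, 0.007], 0.92), ([0.467, -0.247, 0.023], 0.87), ([0.654, -0.129, 0.012], 0.47)] [([0.461, -0.23, 0.031], 0.6), ([0.311, -0.19, 0.017], 0.54)]
```

View pics/end.png

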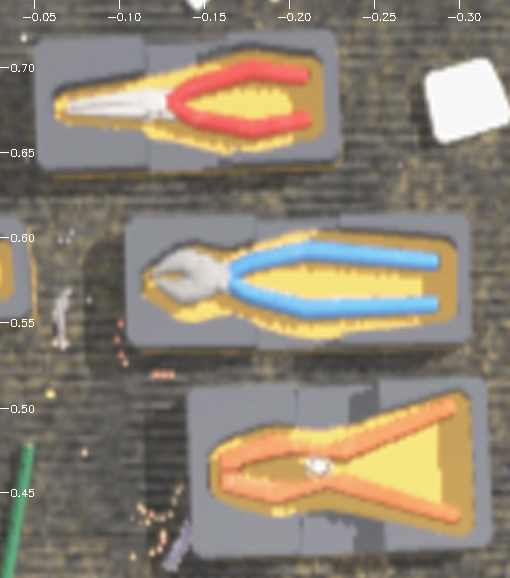

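View pics/endsc.png

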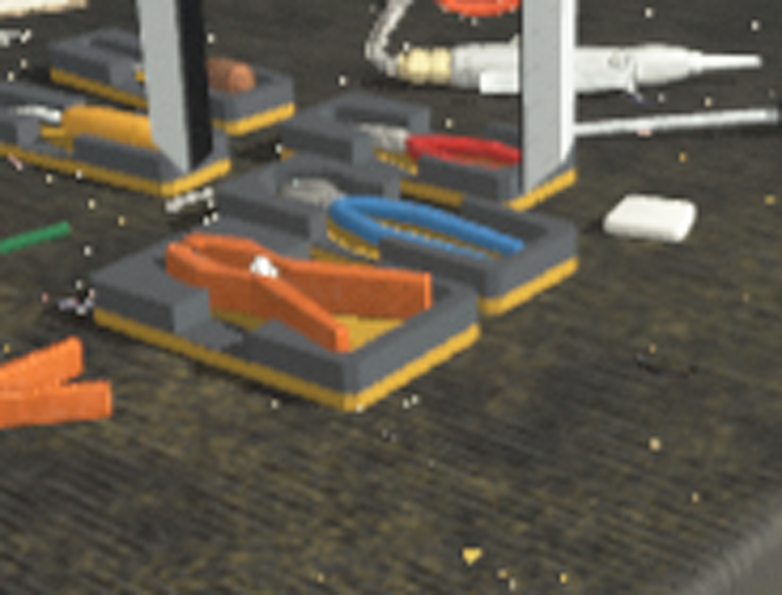

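All three tools lie flat inside their outlines with yellow floor showing around them: clamp jaws at (225,475), cutter head at (185,275), pliers tip at (68,106). In the scene view none of them rests on a rim. The gripper is empty and clear.

```bash
python3 -c "
from bench import bot
print(bot.job_done())"
```

```text
the job is handed in; nothing more can be done
None
```

All three tools are in their own inserts, flat with jaws at the jaw ends as far as the final pictures show, and the job was handed in at about 32 s with the gripper empty; no verdict was returned.

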